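# Crank the plate lift up to its set mark

### The arm

A 7-joint arm with a two-finger parallel gripper is mounted at the origin on the work surface. World frame = base frame: x ahead of the robot, y to its left, z up, the work surface at z = 0. Lengths are in m, angles in rad, forces in N, time in s.
With the tool pointing down it reaches from about 0.425 to 1.025 m from the base axis. Payload 9.4 kg.
Tool frame: the origin (TCP) lies midway between the tips of the shut fingers; the grasp point (between the pads) lies 19 mm behind it; z points along the fingers, x is the direction in which the jaws open and shut, and the axes are right-handed (so a half turn about z gives the same grasp; the last joint's range is limited). The gripper opens to 93 mm and grips with 3 to 60 N. Pads are 15 mm wide; open, the fingers measure 128 mm over their backs; the gripper's body (75 mm by 188 mm) begins 65 mm behind the grasp point.
Start: joints at [-1.317, 0.599, -0.003, 1.599, 0.002, 0.943, -0.08], TCP at [0.235, 0.686, 0.219] pointing down, gripper open.
Joint ranges: [-2.57, 2.57], [-0.35, 1.97], [-1.29, 1.29], [0.11, 2.56], [-1.05, 4.19], [0.11, 1.86], [-2.63, 2.63]. Speed limits (rad/s): [2.22, 2.22, 3.01, 3.01, 3.14, 3.14, 3.14].

### API

Orientations are given as a unit quaternion [w, x, y, z].
In Python, from workcell import robot gives the robot as it stands. The module is installed in compiled form; this text tells all that it offers. Calls block until the motion is done:
- robot.movep(position, orientation): joint-space move of the TCP to a pose.
- robot.move_l(position, rotation=None, rate=0.15, stop_force=None): straight line of the TCP; rotation=None keeps the orientation; rate is the mean speed in m/s. With stop_force (N) it stops when the force on the tool has changed by that much, and returns True; else False.
- robot.movej(angles): joint-space move.
- robot.set_gripper(opening, force=None): opening from 0.0 (shut) to 1.0 (fully open); force is the grip in N (None keeps the last); returns when the fingers have stopped.
- robot.sleep(seconds).
- robot.solve_ik(position, orientation): joint angles nearest the present ones, or None.
- robot.sense(): the state.
- robot.grab_frame(name): name is "side" or "top" or "wrist"; returns a dict with "img" (420x560x3 uint8, red, green, blue), "fov_y" (degrees; the focal length in pixels is half the picture's height over the tangent of half this angle, whatever the lens; pixels are square), "cx", "cy" (the principal point, pixels), "rvec" (rotation vector, rad) and "tvec" (3), from world to camera coordinates, as OpenCV has them; the wrist camera has in their place "tool_from_camera" (4x4, takes a point from camera to tool coordinates, whose origin is the TCP and whose axes are the tool frame's). Camera axes: x right, y down, z forward; pixel columns grow to the right and rows downward; lengths in m; the calibration is good to about 2 mm. A picture is of the moment at which its call begins: read the wrist's pose just before it. There is no depth.
A pose or a line that the arm cannot do raises robot.Unreachable and nothing moves.
- robot.finish_job(): hands the job in, once; it reports no verdict.
Trained networks look in the newest picture that a camera, given by its name, has taken for a name from the list of things; names that differ only in an ending like _2 or _b are one class to them, and where a whole thing is asked for, a point or a joint stands for the part that bears it (a point fixed in the world has none). Each returns a list of dicts, best first, with "conf" (0 to 1); they miss things now and then, are a little off and sometimes report something else, mostly with a low value. They report only what shows in the picture. A call takes as long as a camera call.
- robot.trace(camera, query): "mask" (420x560 bool, what is visible of it) and "box" ([left, top, width, height] in pixels, round what is visible of it).
The state is a dict: "clock": time; "qpos": joint angles; "qd": joint speeds; "joint_efforts": joint torques, N m; "tcp_pos": TCP position; "tcp_rot": TCP orientation; "ft_force": force on the tool from outside, world axes, zero at the start; "ft_torque": the same for the moment, N m; "width": opening from 0.0 (shut) to 1.0 (fully open).
Only numpy, scipy, OpenCV 4.12 (cv2) and the standard library are available. Lean on these libraries where they do the work, as an engineer would, in place of code of your own. Each camera call takes 0.05 s, during which the arm holds its last target.

### The job

Raise the white deep-well plate to its working height: fit the loose crank on the claw-ended shaft on top of the plate lift, feeling gently for the position where it drops fully home, and wind it clockwise until the lift's red pointer is level with the yellow set mark. Never force the crank on the shaft or push on the lift or the plate with the hand, keep the plate sitting flat in its nest, and leave the tube rack, tip box and bottle where they are; at the end the crank stays fully home on the shaft, let go.

Things in the scene. Friction and masses are not known exactly. Their poses are not given: they have to be found in the camera images.
- jack: Plate lift on the bench: grey column 70 x 84 mm, 140 mm high, on a base plate 270 x 190 x 12 mm. Origin on the column's axis at bench level, z up, x towards the platform. The vertical drive shaft rises from the column's top; it is stiff (0.2 N m) and stays where left; one turn clockwise seen from above lifts the platform 15 mm. Never load it with more than 70 N.
- shaft_top (a point): Centre of the top of the lift's brass drive cross (+ seen from above), 163 mm above the bench: bars 36 mm long, 8 mm wide with rounded tops, 20 mm clear of a flat collar. Axes are the lift's, NOT the cross's: the cross's angle about its axis is random and unreported; feel or see it. Pressed lightly (under 10 N), the shaft does not turn with the sliding claws.
- crank: Loose crank, 0.3 to 0.5 kg, standing upright on its claws; origin on its axis at the claws' bottom, z up, x along the arm to the orange handle. Four claws (14 x 14 mm, 18 mm long, centres 13 mm along +-x and +-y) leave a cross-shaped slot 12 mm wide along x and y, open below.
- crank_socket (a point): Point on the crank's axis at the underside of its flange disc (diameter 56, 10 mm thick), 18 mm above the claws' bottom. The slot drops over the lift's cross at four angles 90 degrees apart, with 2 mm play each side (about 0.1 rad); at other angles the claws ride on the cross 18 mm too high. Fully home, this point coincides with shaft_top.
- crank_head (a point): Grasp centre of the crank's square steel head, 24 x 24 mm, sides along the crank's x and y, 34 mm tall above the flange; on the crank's axis, 32 mm above crank_socket, 22 mm above the flange's top, 12 mm below the head's top. The crank arm (18 mm wide, 8 mm thick) runs along x level with the flange.
- crank_knob (a point): Centre of the crank's upright orange handle, a cylinder 22 mm in diameter, 48 mm tall, that spins freely on its own pin: 60 mm out from the crank's axis (crank x), 37 mm above crank_socket, its lower end 2 mm above the arm. Held here with a fixed hand direction, the crank can be wound round and round.
- pointer (a point): Tip of the red pointer on the lift's blue carriage, beside the white scale blade; it rises with the platform. Its height is compared with set_mark. The platform's top face is 10 mm higher than this.
- set_mark (a point): Inner tip of the yellow set mark clamped on the scale blade beside the red pointer; it is 18 to 36 mm above the pointer at the start and does not move.
- platform_top (a point): Centre of the top face of the lift's aluminium platform (138 x 98 mm, 5 mm lips round the plate), 121 mm from the column's axis along the lift's x, some 58 mm above the bench at the start.
- plate_center (a point): Centre of the white deep-well plate (127 x 85 x 36 mm, loose, 0.12 kg) that sits between the platform's lips; 18 mm above platform_top. Not to be touched.
- plate: The deep-well plate as a whole; origin at the centre of its underside.
- rack_center (a point): Green tube rack, 100 x 60 x 63 mm, loose; this point is 30 mm above the bench. A bystander.
- tip_box_center (a point): Blue and grey box of pipette tips, 125 x 88 x 62 mm, loose; its centre. A bystander.
- bottle_center (a point): Amber bottle, diameter 64 mm, 150 mm tall, loose; its centre. A bystander.

How it is judged:
On the way, in this order (a step that is already met when the one before it is completed fails the run):
1. the crank is fully home on the shaft (horizontal distance between crank_socket and shaft_top below 0.004 m and z of crank_socket in the frame of shaft_top below 0.004 m and angle between crank_socket's own z axis and vertical below 0.12 rad), for 0.2 s.
2. with the crank fully home, the pointer is level with the set mark (all of step 1 and z of pointer in the frame of set_mark between -0.0025 and 0.0025 m), for 0.2 s.
At the end, for the whole second after the job is handed in: Pointer within 2.5 mm of the set mark's height; crank fully home on the shaft (within 4 mm in height and sideways, upright within 0.12 rad); plate flat in its nest (within 8 mm of its centre); crank and plate at rest (all of step 2 and horizontal distance between plate_center and platform_top below 0.008 m and z of plate_center in the frame of platform_top below 0.022 m and angle between plate_center's own z axis and vertical below 0.06 rad and linear speed of each of crank, plate below 0.02 m/s); the robot touches nothing.
It fails at once if the crank is forced: it loads the lift with more than 70 N (contact force between crank and jack above 70 N).
It fails at once if the robot itself pushes the lift (over 8 N) (contact force between any of the fingers, the arm and jack above 8 N).
It fails at once if the plate is tipped, touched or leaves its nest (angle between plate_center's own z axis and vertical above 0.15 rad or horizontal distance between plate_center and platform_top above 0.012 m or contact force between any of the fingers, the arm and plate above 3 N).
It fails at once if a bystander (rack, tip box, bottle) is moved more than 25 mm or tipped (distance of any of rack_center, tip_box_center, bottle_center from where it was at the start of the episode above 0.025 m or angle between any of rack_center, tip_box_center, bottle_center's own z axis and vertical above 0.4 rad).
It also fails if it takes over 72 s, if anything falls off the work surface, if the arm or the gripper's body presses on something with over 40 N, if the wrist force passes 120 N, or if a joint passes its speed limit or range.

## Working session

There is one attempt and no reset: what is moved stays moved. The work goes in short steps, each a Python script; the robot and the scene stay as the last script left them, time stands still between calls to the robot, and variables do not carry over. Pictures are saved under pics/ and viewed, and the job is handed in when it is done.

```bash
mkdir -p pics; python3 - <<'E'
from workcell import robot
import cv2,numpy as np
s=robot.sense();print(s)
for c in ["side","top","wrist"]:
    f=robot.grab_frame(c)
    cv2.imwrite(f"pics/{c}0.png",f["img"][:,:,::-1])
    print(c,{k:v for k,v in f.items() if k!="img"})
    for q in ["crank","crank_head","crank_knob","jack","shaft_top","pointer","set_mark","plate"]:
        r=robot.trace(c,q)
        print(c,q,[(round(d["conf"],2),d["box"],(lambda m:(m[1].mean().round(1),m[0].mean().round(1)))(np.nonzero(d["mask"]))) for d in r[:2]])
print(robot.sense()["clock"])
E
```

```text
{'clock': 0.0, 'qpos': array([-1.31670869,  0.60009369, -0.0025291 ,  1.60013181,  0.00178246,
        0.94291563, -0.07979131]), 'qd': array([ 0.00054388, -0.00138066,  0.00047749,  0.00303456, -0.00028577,
       -0.00056012,  0.00090556]), 'joint_efforts': array([ 2.33439823e-04, -7.65081096e+01,  1.49705697e+00, -2.52330261e+01,
       -5.25071996e-02,  1.71197945e-02,  1.48860254e-04]), 'tcp_pos': array([0.23533198, 0.6852187 , 0.2177822 ]), 'tcp_rot': array([ 5.02792429e-04,  8.13862556e-01,  5.81056918e-01, -5.87335033e-04]), 'ft_force': array([-0.22016334,  0.47502371, -0.10959426]), 'ft_torque': array([ 0.01854807,  0.01864079, -0.04572169]), 'width': 0.9966663076271104}
side {'fov_y': 47.11063430474438, 'cx': 278.2339937479734, 'cy': 208.29143704976892, 'rvec': array([ 0.14774377, -2.69719336,  1.52821362]), 'tvec': array([0.55325188, 0.16148122, 1.1360543 ])}
side crank [(0.89, [305.1, 185.6, 30.0, 23.2], (np.float64(319.3), np.float64(197.5)))]
side crank_head [(0.87, [307.4, 190.2, 29.5, 22.4], (np.float64(319.9), np.float64(197.9))), (0.27, [234.8, 144.9, 22.0, 48.0], (
[... 1538 characters left out ...]
 np.float64(196.6)))]
top plate [(0.57, [291.8, 151.3, 40.1, 47.3], (np.float64(310.0), np.float64(174.6)))]
wrist {'fov_y': 62.07030320598808, 'cx': 280.46896756863697, 'cy': 211.31297045712907, 'tool_from_camera': array([[ 9.99997961e-01,  1.92829591e-03, -5.99804006e-04,
         1.54065595e-04],
       [-1.72004069e-03,  9.68930569e-01,  2.47326895e-01,
        -6.85775385e-02],
       [ 1.05808788e-03, -2.47325359e-01,  9.68931910e-01,
        -1.65562588e-01],
       [ 0.00000000e+00,  0.00000000e+00,  0.00000000e+00,
         1.00000000e+00]])}
wrist crank []
wrist crank_head []
wrist crank_knob []
wrist jack []
wrist shaft_top []
wrist pointer []
wrist set_mark []
wrist plate []
1.35
```

View images.

```bash
python3 - <<'E'
import cv2
a=cv2.imread("pics/side0.png");b=cv2.imread("pics/top0.png")
cv2.imwrite("pics/sidez.png",cv2.resize(a[120:300,170:410],None,fx=3.3,fy=3.3,interpolation=cv2.INTER_CUBIC))
cv2.imwrite("pics/topz.png",cv2.resize(b[120:290,230:410],None,fx=3.5,fy=3.5,interpolation=cv2.INTER_CUBIC))
E
```

```text
(no output)
```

View pics/side0.png

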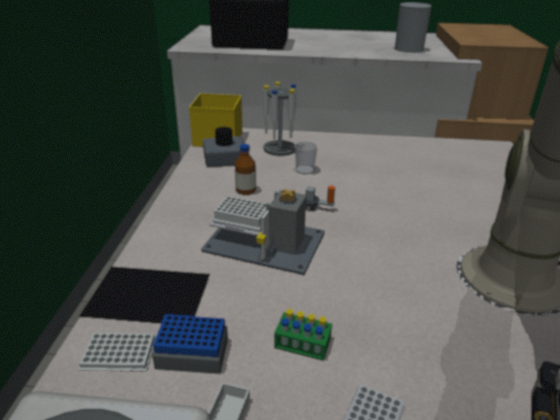

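View pics/top0.png

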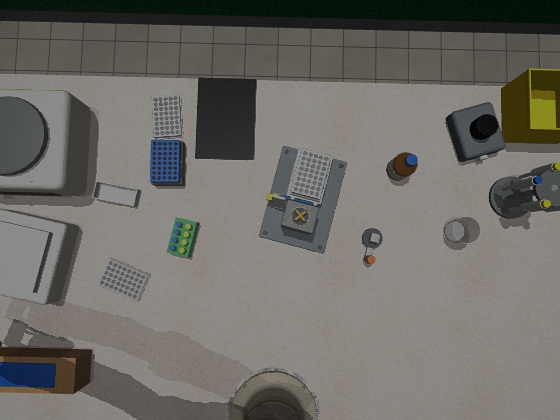

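```bash
sleep 0.1
```

```text
(no output)
```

View pics/sidez.png

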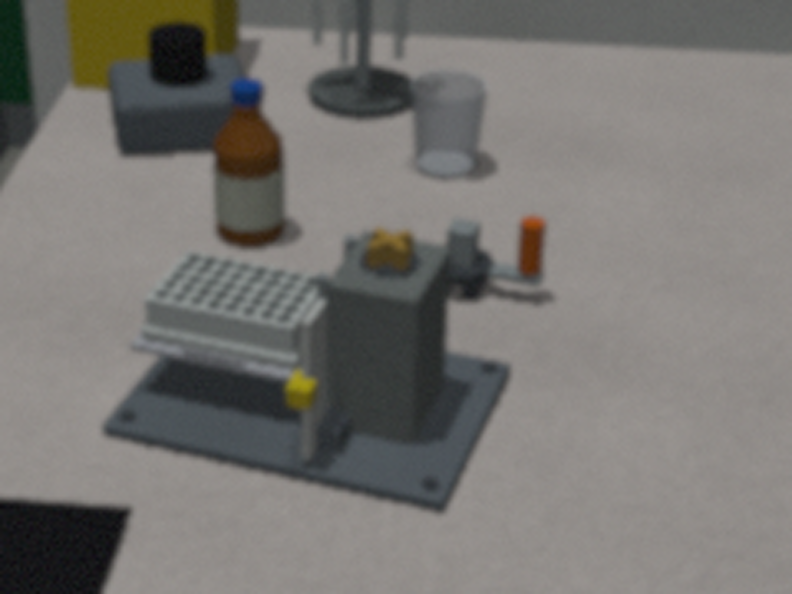

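View pics/topz.png

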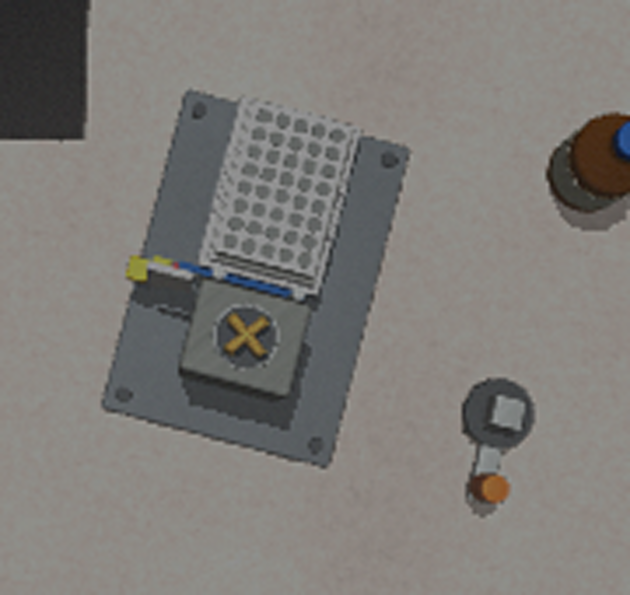

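```bash
cat > h.py <<'E'
import numpy as np,cv2
from scipy.spatial.transform import Rotation as R
CAM={"side":(47.11063430474438,278.234,208.291,[0.14774377,-2.69719336,1.52821362],[0.55325188,0.16148122,1.1360543]),
"top":(49.73006685,278.349,209.4385,[2.2073265,-2.15016863,0.09259489],[-0.01623941,0.56457702,1.24824427])}
def proj(c,P):
    fv,cx,cy,r,t=CAM[c]; f=210/np.tan(np.radians(fv/2))
    p=cv2.projectPoints(np.array(P,float).reshape(-1,3),np.array(r),np.array(t),np.array([[f,0,cx],[0,f,cy],[0,0,1.]]),None)[0]
    return p.reshape(-1,2)
def ray(fv,cx,cy,Rwc,o,uv):
    f=210/np.tan(np.radians(fv/2))
    d=Rwc@np.array([(uv[0]-cx)/f,(uv[1]-cy)/f,1.]); return o,d
def back(c,uv,z):
    fv,cx,cy,r,t=CAM[c]; M=R.from_rotvec(r).as_matrix()
    o,d=ray(fv,cx,cy,M.T,-M.T@np.array(t),uv)
    return o+d*(z-o[2])/d[2]
def wback(f,pos,quat,uv,z):
    T=np.eye(4);q=np.array(quat);T[:3,:3]=R.from_quat(q[[1,2,3,0]]).as_matrix();T[:3,3]=pos
    T=T@f["tool_from_camera"]
    o,d=ray(f["fov_y"],f["cx"],f["cy"],T[:3,:3],T[:3,3],uv)
    return o+d*(z-o[2])/d[2]
def down(yaw):
    # tool z down, tool x at angle yaw in world
    c,s=np.cos(yaw),np.sin(yaw)
    q=R.from_matrix(np.array([[c,s,0],[s,-c,0],[0,0,-1]])).as_quat()
    return q[[3,0,1,2]]
E
python3 - <<'E'
from h import *
z=lambda x,y:((x+.5)/3.5-.5+230,(y+.5)/3.5-.5+120)
for n,uv,h in [("head",(509,413),.062),("knob",(494,487),.079),("cross",(246,335),.163),("colTopA",(203,280),.14),("b1",(188,92),.012),("b2",(410,150),.012),("b3",(328,466),.012),("b4",(104,408),.012),("arm1",(231,316),.163),("arm2",(262,354),.163),("arm3",(268,318),.163),("arm4",(225,350),.163),("ptr",(178,267),.048),("mark",(137,268),.075)]:
    print(n,back("top",z(*uv),h).round(4))
print(back("top",(403,166),.1))
E
```

```text
head [ 0.4918 -0.2654  0.062 ]
knob [ 0.4349 -0.2508  0.079 ]
cross [ 0.5397 -0.0557  0.163 ]
colTopA [ 0.5807 -0.0245  0.14  ]
b1 [ 0.7488 -0.011   0.012 ]
b2 [ 0.7056 -0.1935  0.012 ]
b3 [ 0.4469 -0.1311  0.012 ]
b4 [0.4887 0.0501 0.012 ]
arm1 [ 0.553  -0.0447  0.163 ]
arm2 [ 0.5264 -0.0674  0.163 ]
arm3 [ 0.5523 -0.0711  0.163 ]
arm4 [ 0.5286 -0.041   0.163 ]
ptr [ 0.6003 -0.0064  0.048 ]
mark [0.5956 0.0253 0.075 ]
[ 0.68308325 -0.33000847  0.1       ]
```

```bash
python3 - <<'E'
from workcell import robot
from h import *
import pickle
D={}
def look(name,qs):
    s=robot.sense(); f=robot.grab_frame("wrist"); cv2.imwrite(f"pics/{name}.png",f["img"][:,:,::-1])
    D[name]=(f,s["tcp_pos"],s["tcp_rot"]); print(name,s["clock"],s["tcp_pos"].round(4),s["qpos"].round(2))
robot.movep([0.540,-0.056,0.30],down(np.radians(39.4)))
look("wj",[])
robot.movep([0.480,-0.262,0.16],down(np.radians(75.6)))
look("wc",[])
pickle.dump(D,open("D.pkl","wb"))
E
```

```text
wj 4.1833 [ 0.5402 -0.0551  0.2998] [-0.32  0.3   0.42  1.94 -0.15  0.93  0.86]
wc 5.2333 [ 0.4808 -0.2613  0.1603] [ 0.22  0.48  0.25  2.08 -0.2   0.61  1.92]
```

View pics/wj.png

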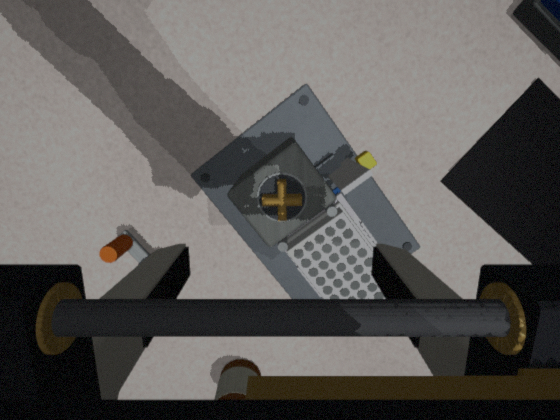

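View pics/wc.png

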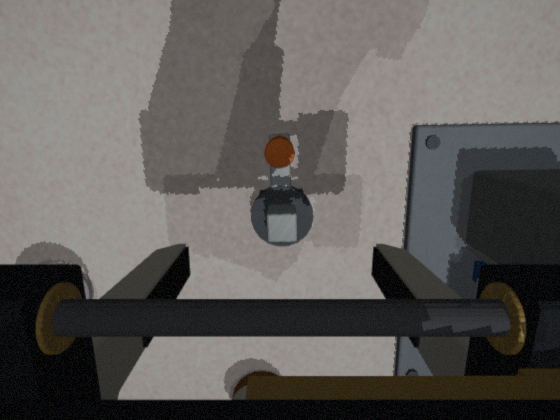

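```bash
python3 - <<'E'
import cv2
a=cv2.imread("pics/wj.png");b=cv2.imread("pics/wc.png")
A=cv2.resize(a[160:240,240:330],None,fx=6,fy=6,interpolation=cv2.INTER_CUBIC)
B=cv2.resize(b[130:250,230:330],None,fx=4,fy=4,interpolation=cv2.INTER_CUBIC)
import numpy as np
A=cv2.convertScaleAbs(A,alpha=1.8)
B=cv2.convertScaleAbs(B,alpha=1.2)
cv2.imwrite("pics/z1.png",A);cv2.imwrite("pics/z2.png",B)
E
```

```text
(no output)
```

View pics/z1.png

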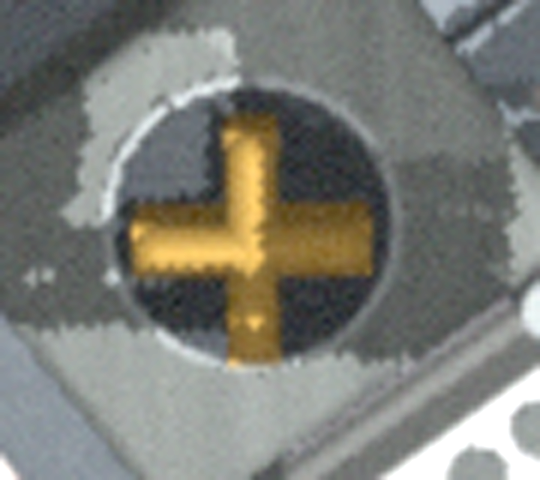

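View pics/z2.png

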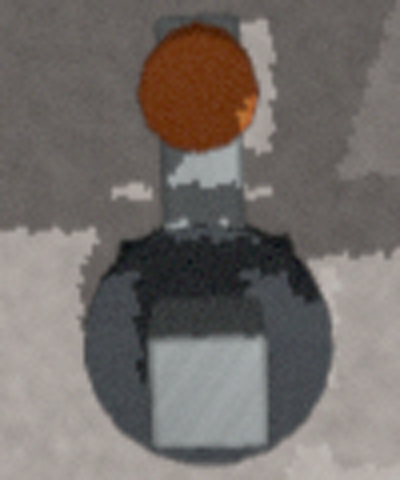

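```bash
python3 - <<'E'
from h import *
import pickle
D=pickle.load(open("D.pkl","rb"))
w=lambda n,uv,z:wback(*D[n],uv,z)
zj=lambda x,y:((x+.5)/6-.5+240,(y+.5)/6-.5+160)
zc=lambda x,y:((x+.5)/4-.5+230,(y+.5)/4-.5+130)
L,Rr,T,B=[w("wj",zj(*p),.162) for p in [(132,238),(373,236),(249,118),(255,352)]]
for a,b in((L,Rr),(T,B)):
    d=b-a;print(np.degrees(np.arctan2(d[1],d[0])),np.linalg.norm(d),(a+b)/2)
cs=[w("wc",zc(*p),.062) for p in [(152,338),(267,336),(268,444),(154,447)]]
print(np.mean(cs,0)); 
for i in range(4):
    d=cs[(i+1)%4]-cs[i];print(np.degrees(np.arctan2(d[1],d[0])),np.linalg.norm(d))
k=w("wc",zc(198,89),.079);h=np.mean(cs,0);d=k-h;print(k,np.degrees(np.arctan2(d[1],d[0])),np.linalg.norm(d[:2]))
E
```

```text
40.08412512634712 0.03572140344426251 [ 0.53946105 -0.05279932  0.162     ]
-48.92988464290595 0.03548125846999186 [ 0.53937767 -0.05280039  0.162     ]
[ 0.49282133 -0.26293876  0.062     ]
76.72490835699946 0.022473744991904333
-13.156115322209766 0.022259329432716465
-102.71154876246746 0.022735577694717277
166.17826193841762 0.022483920982981805
[ 0.43363024 -0.25019043  0.079     ] 167.84554207785226 0.060548369685379286
```

```bash
python3 - <<'E'
from workcell import robot
from h import *
import pickle
q=down(np.radians(77))
robot.set_gripper(0.75,force=30)
robot.movep([0.4925,-0.264,0.09],q)
print(robot.move_l([0.4925,-0.264,0.033],q,rate=0.1,stop_force=8))
robot.set_gripper(0.0,force=30)
s=robot.sense();print(s["clock"],s["width"]*93,s["tcp_pos"],s["ft_force"])
robot.move_l([0.4925,-0.264,0.26],rate=0.25)
s=robot.sense();f=robot.grab_frame("wrist");cv2.imwrite("pics/g1.png",f["img"][:,:,::-1])
pickle.dump((f,s["tcp_pos"],s["tcp_rot"]),open("g1.pkl","wb"))
print(s["clock"],s["width"]*93,s["tcp_pos"],s["ft_force"],s["ft_torque"])
E
```

```text
False
7.775 23.37496726787844 [ 0.49256522 -0.2638903   0.03296337] [-0.11455797  1.68573294  0.05353098]
8.8333 23.563555273149184 [ 0.49172144 -0.2635265   0.25878982] [ 0.18735372 -0.03221106 -3.13927724] [ 0.00504128  0.00668877 -0.01148716]
```

View pics/g1.png

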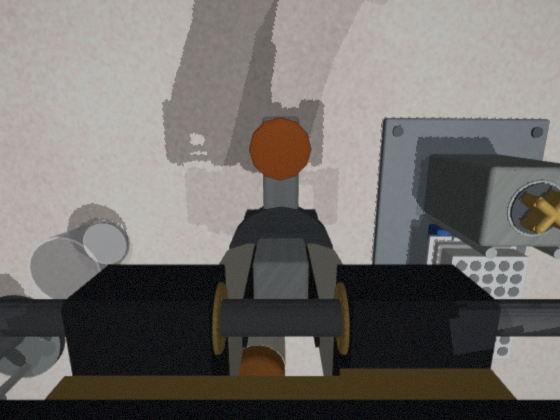

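```bash
python3 - <<'E'
from h import *
import pickle
a=cv2.imread("pics/g1.png")
cv2.imwrite("pics/z3.png",cv2.resize(a[110:310,210:350],None,fx=3.9,fy=3,interpolation=cv2.INTER_CUBIC) if 0 else cv2.convertScaleAbs(cv2.resize(a[110:310,210:350],None,fx=3,fy=3),alpha=1.7))
f,p,q=pickle.load(open("g1.pkl","rb"))
def tool(uv,z):
    T=f["tool_from_camera"];fl=210/np.tan(np.radians(f["fov_y"]/2))
    d=T[:3,:3]@np.array([(uv[0]-f["cx"])/fl,(uv[1]-f["cy"])/fl,1.]);o=T[:3,3]
    return o+d*(z-o[2])/d[2]
print(tool((280,149),-.046))
for r in (260,262,264,300): print(r,tool((281,r),-.029))
print(tool((540.5,210),p[2]-.162), "cross in tool")
qq=R.from_quat(np.array(q)[[1,2,3,0]])
print(p+qq.apply(tool((540.5,210),p[2]-.162)))
E
```

```text
[-7.00540069e-05 -5.97991200e-02 -4.60000000e-02]
260 [ 0.000373   -0.01267801 -0.029     ]
262 [ 0.00037488 -0.0117805  -0.029     ]
264 [ 0.00037676 -0.01088026 -0.029     ]
300 [ 0.00041171  0.00580538 -0.029     ]
[ 0.20138893 -0.00307504  0.09678982] cross in tool
[ 0.53383362 -0.06652243  0.16208828]
```

View pics/z3.png

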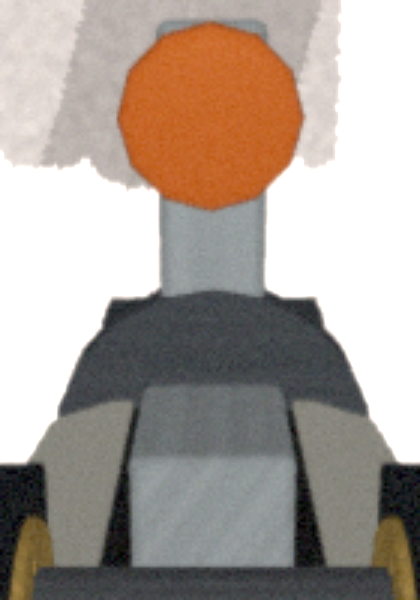

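```bash
python3 - <<'E'
from h import *
import pickle
a=cv2.imread("pics/g1.png")
cv2.imwrite("pics/z4.png",cv2.convertScaleAbs(cv2.resize(a[100:270,370:560],None,fx=4,fy=3.5),alpha=1.5))
f,p,q=pickle.load(open("g1.pkl","rb"))
print(q, R.from_quat(np.array(q)[[1,2,3,0]]).as_matrix())
print("base corner",wback(f,p,q,(384,118),.012),wback(f,p,q,(548,119),.012))
D=pickle.load(open("D.pkl","rb"))
print("wc corner",wback(*D["wc"],(414,124),.012))
print("wj corners",wback(*D["wj"],(191,175),.012),wback(*D["wj"],(307,84),.012))
E
```

```text
[-9.17389788e-04  7.82587882e-01  6.22539271e-01 -4.70083117e-04] [[ 2.24889270e-01  9.74382517e-01 -1.87798504e-03]
 [ 9.74384242e-01 -2.24888028e-01  8.50585861e-04]
 [ 4.06459638e-04 -2.02116667e-03 -9.99997875e-01]]
base corner [ 0.44618138 -0.13187589  0.012     ] [0.48907547 0.05049125 0.012     ]
wc corner [ 0.44465218 -0.13191339  0.012     ]
wj corners [ 0.44887707 -0.1285027   0.012     ] [0.49250654 0.05320552 0.012     ]
```

View pics/z4.png

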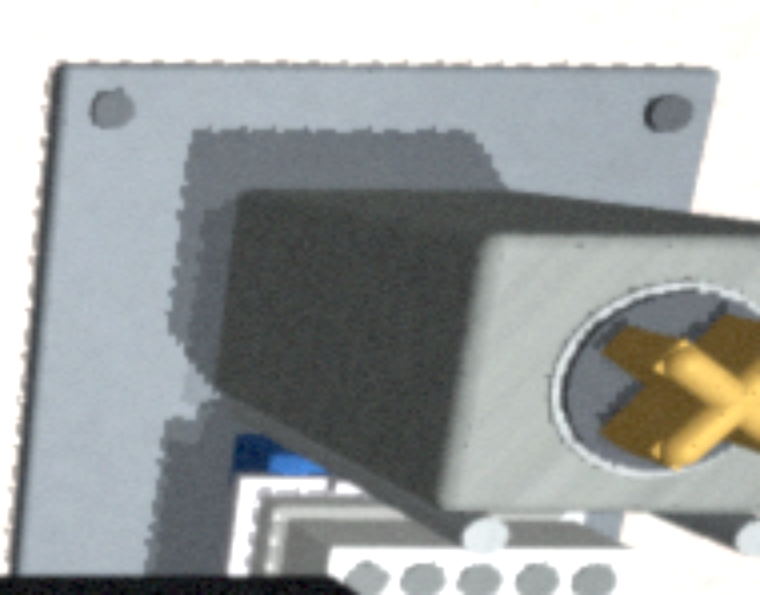

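```bash
python3 - <<'E'
from workcell import robot
from h import *
import pickle
f,p,q=pickle.load(open("g1.pkl","rb"))
print(wback(f,p,q,(555,215.7),.163))
y=np.radians(40.5)
c=np.array([.5385,-.056]);o=c-0.10*np.array([np.cos(y),np.sin(y)])
robot.movep([o[0],o[1],.26],down(y)); robot.sleep(0.4)
s=robot.sense();f=robot.grab_frame("wrist");cv2.imwrite("pics/g2.png",f["img"][:,:,::-1])
pickle.dump((f,s["tcp_pos"],s["tcp_rot"]),open("g2.pkl","wb"))
print(s["clock"],s["qd"].round(3),s["qpos"].round(2),s["tcp_pos"],s["tcp_rot"],down(y),s["ft_force"])
a=f["img"][:,:,::-1]
cv2.imwrite("pics/z5.png",cv2.convertScaleAbs(cv2.resize(a[140:290,350:540],None,fx=4,fy=4,interpolation=cv2.INTER_CUBIC),alpha=1.5))
E
```

```text
[ 0.54058312 -0.0564123   0.163     ]
10.1083 [-0.006 -0.     0.     0.003 -0.001 -0.002 -0.001] [-0.22  0.27  0.45  2.12 -0.16  0.79  1.04] [ 0.4624907  -0.12143749  0.25998407] [ 6.18006047e-05  9.38294203e-01  3.45838091e-01 -7.36757055e-06] [0.         0.93819134 0.34611706 0.        ] [ 0.28321005 -0.78801654 -2.89068911]
```

View pics/g2.png

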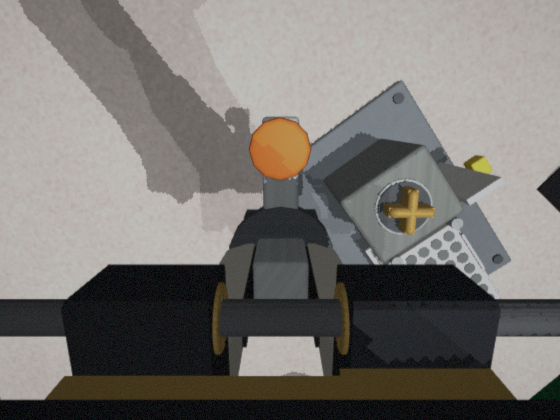

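View pics/z5.png

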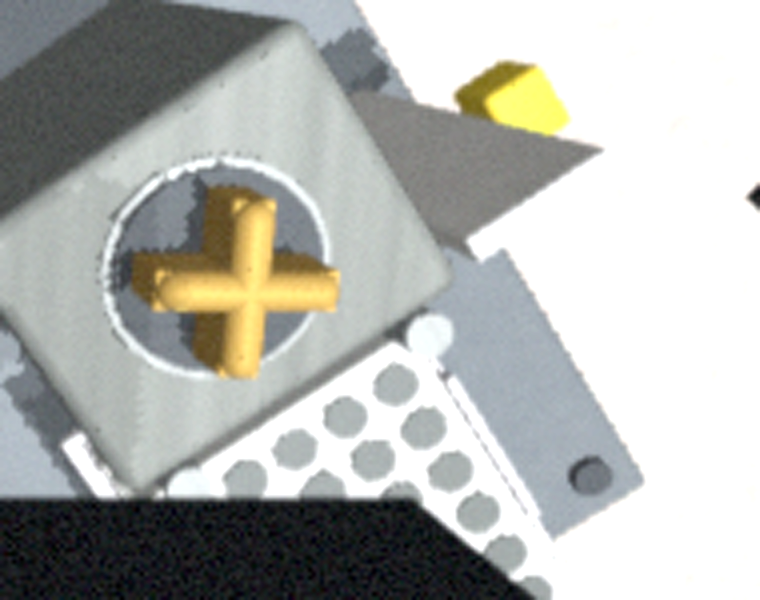

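```bash
python3 - <<'E'
from h import *
import pickle
D=pickle.load(open("g2.pkl","rb"))
zz=lambda x,y:((x+.5)/4-.5+350,(y+.5)/4-.5+140)
L,Rr,T,B,C=[wback(*D,zz(*p),.163) for p in [(160,291),(338,290),(258,203),(238,375),(250,290)]]
for a,b in((L,Rr),(T,B)):
    d=b-a;print(np.degrees(np.arctan2(d[1],d[0])),np.linalg.norm(d),(a+b)/2)
print(C)
# cross angle via vertical bar side check
E
```

```text
40.90783214427227 0.03453919391273571 [ 0.53944119 -0.05464915  0.163     ]
-50.54945039037596 0.03449778914900942 [ 0.53925149 -0.05477361  0.163     ]
[ 0.53951813 -0.05445122  0.163     ]
```

```bash
python3 - <<'E'
from workcell import robot
from h import *
q=down(np.radians(40.2));x,y=.5395,-.055
robot.move_l([x,y,.26],q,rate=.15)
robot.move_l([x,y,.202],q,rate=.1); robot.sleep(.15)
s=robot.sense();print(s["clock"],s["tcp_pos"],s["ft_force"],s["ft_torque"])
r=robot.move_l([x,y,.1785],q,rate=.02,stop_force=6)
s=robot.sense();print(r,s["clock"],s["tcp_pos"],s["ft_force"],s["ft_torque"])
E
```

```text
11.8667 [ 0.53991136 -0.05510515  0.20269233] [ 0.00325375  0.3160464  -2.58069899] [-0.04317754 -0.00789649 -0.01524467]
False 13.1917 [ 0.53955623 -0.05500062  0.17862432] [ 0.3684559   1.14222429 -2.5284334 ] [-0.06081045 -0.00339688 -0.00962993]
```

```bash
cat >> h.py <<'E'
TFC=np.array([[ 9.99997961e-01,1.92829591e-03,-5.99804006e-04,1.54065595e-04],[-1.72004069e-03,9.68930569e-01,2.47326895e-01,-6.85775385e-02],[1.05808788e-03,-2.47325359e-01,9.68931910e-01,-1.65562588e-01],[0,0,0,1]])
JY=-0.231
def viewpose(P,dist,el,az):
    """camera looks at P; az: world angle of horizontal view direction; el: downward elevation (rad)"""
    d=np.array([np.cos(az)*np.cos(el),np.sin(az)*np.cos(el),-np.sin(el)])
    r=np.cross(d,[0,0,1.]);r/=np.linalg.norm(r); dn=np.cross(d,r)
    T=np.eye(4);T[:3,0]=r;T[:3,1]=dn;T[:3,2]=d;T[:3,3]=np.array(P)-dist*d
    Tt=T@np.linalg.inv(TFC)
    q=R.from_matrix(Tt[:3,:3]).as_quat()
    return Tt[:3,3],q[[3,0,1,2]]
E
python3 - <<'E'
from workcell import robot
from h import *
print(robot.sense()["clock"],robot.sense()["qpos"].round(2))
P=[.598,.008,.07]
for dist in (.30,.35):
  for el in (30,40,50,60):
    for az in (-90,-70,-50,-35,-20,0):
      p,q=viewpose(P,dist,np.radians(el),np.radians(az))
      j=robot.solve_ik(p,q)
      print(dist,el,az,p.round(3),None if j is None else np.round(j,2))
E
```

```text
13.1917 [-0.27  0.46  0.37  2.08 -0.27  0.65  0.98]
0.3 30 -90 [0.598 0.127 0.109] [-0.73  1.06  0.01  1.65  0.8   1.59  1.89]
0.3 30 -70 [0.557 0.12  0.109] [-0.92  1.    0.09  1.99  1.    1.31  1.75]
0.3 30 -50 [0.522 0.099 0.109] [-1.12  1.02  0.23  2.33  1.35  1.06  1.41]
0.3 30 -35 [0.501 0.076 0.109] None
0.3 30 -20 [0.486 0.049 0.109] None
0.3 30 0 [0.479 0.008 0.109] None
0.3 40 -90 [0.598 0.118 0.129] [-0.69  0.94  0.    1.71  0.77  1.46  1.94]
0.3 40 -70 [0.56  0.112 0.129] [-0.86  0.87  0.08  2.03  0.99  1.2   1.84]
0.3 40 -50 [0.527 0.093 0.129] [-1.05  0.86  0.22  2.36  1.38  0.95  1.54]
0.3 40 -35 [0.508 0.071 0.129] None
0.3 40 -20 [0.494 0.046 0.129] None
0.3 40 0 [0.488 0.008 0.129] None
0.3 50 -90 [0.598 0.106 0.148] [-0.64  0.83 -0.02  1.76  0.74  1.34  2.01]
0.3 50 -70 [0.564 0.1   0.148] [-0.78  0.74  0.05  2.05  0.97  1.09  1.95]
0.3 50 -50 [0.535 0.083 0.148] [-0.93  0.7   0.18  2.35  1.37  0.85  1.72]
0.3 50 -35 [0.517 0.064 0.148] [-0.11  0.93 -1.11  2.52  1.56  1.74  1.64]
0.3 50 -20 [0.506 0.042 0.148] None
0.3 50 0 [0.5   0.008 0.148] None
0.3 60 -90 [0.59
[... 1079 characters left out ...]
 1.71  0.7   1.42  2.05]
0.35 50 -70 [0.553 0.131 0.186] [-0.81  0.69  0.02  2.01  0.9   1.17  2.01]
0.35 50 -50 [0.514 0.108 0.186] [-0.98  0.61  0.14  2.33  1.24  0.92  1.84]
0.35 50 -35 [0.491 0.083 0.186] [-0.18  0.8  -1.1   2.52  1.45  1.66  1.65]
0.35 50 -20 [0.475 0.053 0.186] None
0.35 50 0 [0.468 0.008 0.186] None
0.35 60 -90 [0.598 0.116 0.207] [-0.58  0.68 -0.06  1.76  0.66  1.31  2.13]
0.35 60 -70 [0.561 0.11  0.207] [-0.69  0.57 -0.02  2.02  0.85  1.07  2.15]
0.35 60 -50 [0.528 0.091 0.207] [-0.8   0.48  0.08  2.29  1.15  0.83  2.1 ]
0.35 60 -35 [0.509 0.07  0.207] [ 0.03  0.62 -1.1   2.43  1.45  1.34  1.98]
0.35 60 -20 [0.496 0.045 0.207] None
0.35 60 0 [0.49  0.008 0.207] None
```

```bash
python3 - <<'E'
from workcell import robot
from h import *
import pickle
robot.set_gripper(0.65,force=30)
s=robot.sense();print(s["clock"],s["width"]*93,s["ft_force"])
robot.move_l([.5395,-.055,.27],rate=.2)
f=robot.grab_frame("side");cv2.imwrite("pics/s1.png",f["img"][:,:,::-1])
robot.movep([.54,.17,.30],down(np.radians(20)))
p,q=viewpose([.598,.008,.07],.35,np.radians(40),np.radians(-70))
robot.movep(p,q);robot.sleep(.3)
s=robot.sense();f=robot.grab_frame("wrist");cv2.imwrite("pics/v1.png",f["img"][:,:,::-1])
pickle.dump((f,s["tcp_pos"],s["tcp_rot"]),open("v1.pkl","wb"));print(s["clock"],s["ft_force"])
a=f["img"][:,:,::-1]
cv2.imwrite("pics/z6.png",cv2.resize(a[130:280,190:370],None,fx=4,fy=4,interpolation=cv2.INTER_CUBIC))
E
```

```text
13.9667 60.9834679241737 [-0.65100352 -0.05787079 -0.45092196]
17.2833 [ 0.59833065 -0.07288058 -0.24119806]
```

View pics/v1.png

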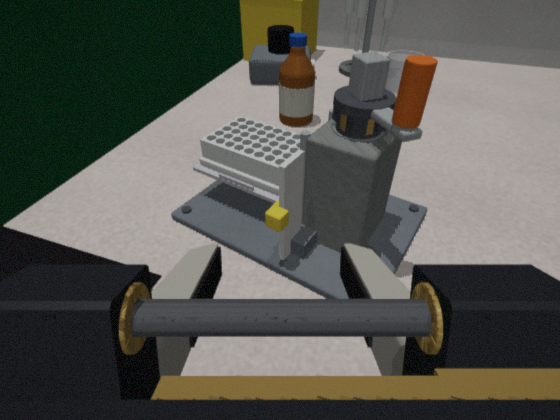

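View pics/z6.png

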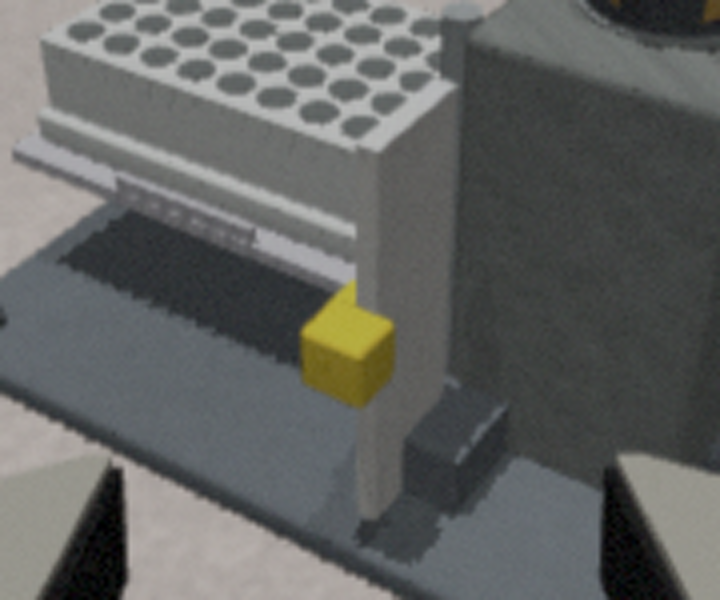

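```bash
python3 - <<'E'
from workcell import robot
from h import *
P=[.598,.008,.07]
for dist in (.30,.35):
  for el in (20,30,40,50,60):
    for az in (-100,-110,-125,-140,-160,-180):
      p,q=viewpose(P,dist,np.radians(el),np.radians(az))
      j=robot.solve_ik(p,q)
      print(dist,el,az,p.round(3),None if j is None else np.round(j,2))
E
```

```text
0.3 20 -100 [0.62  0.13  0.088] [-0.7   1.22  0.06  1.43  0.73  1.81  1.94]
0.3 20 -110 [0.64  0.124 0.088] [-0.72  1.28  0.26  1.27  0.55  1.86  2.09]
0.3 20 -125 [0.669 0.109 0.088] None
0.3 20 -140 [0.693 0.088 0.088] None
0.3 20 -160 [0.715 0.05  0.088] None
0.3 20 -180 [0.722 0.008 0.088] None
0.3 30 -100 [0.619 0.125 0.109] [-0.65  1.1  -0.01  1.49  0.72  1.72  1.93]
0.3 30 -110 [0.639 0.12  0.109] [-0.61  1.15  0.05  1.33  0.61  1.81  1.99]
0.3 30 -125 [0.666 0.105 0.109] [-0.76  1.34  0.74  1.13  0.11  1.84  2.39]
0.3 30 -140 [0.689 0.084 0.109] None
0.3 30 -160 [0.71  0.049 0.109] None
0.3 30 -180 [0.717 0.008 0.109] None
0.3 40 -100 [0.617 0.117 0.129] [-0.59  0.98 -0.06  1.56  0.7   1.61  1.94]
0.3 40 -110 [0.636 0.112 0.129] [-0.55  1.03 -0.01  1.41  0.6   1.7   1.97]
0.3 40 -125 [0.661 0.098 0.129] [-0.49  1.11  0.07  1.21  0.43  1.84  1.99]
0.3 40 -140 [0.683 0.079 0.129] None
0.3 40 -160 [0.702 0.046 0.129] None
0.3 40 -180 [0.708 0.008 0.129] None
0.3 50 -100 [0.615 0.105 0.148] [-0.52  0.87 -0.12  1.62  0.69  1.49  1.96]
0.3 50 -110 [0.632 0.1   0.148] [-0.49  0.92 -
[... 1736 characters left out ...]
57  2.01]
0.35 50 -110 [0.643 0.131 0.186] [-0.52  0.9  -0.06  1.41  0.55  1.66  2.01]
0.35 50 -125 [0.673 0.115 0.186] [-0.47  0.98  0.03  1.22  0.4   1.8   2.  ]
0.35 50 -140 [0.698 0.092 0.186] None
0.35 50 -160 [0.721 0.053 0.186] None
0.35 50 -180 [0.728 0.008 0.186] None
0.35 60 -100 [0.617 0.115 0.207] [-0.46  0.74 -0.17  1.62  0.63  1.45  2.05]
0.35 60 -110 [0.635 0.11  0.207] [-0.44  0.79 -0.12  1.51  0.53  1.53  2.03]
0.35 60 -125 [0.66  0.097 0.207] [-0.4   0.85 -0.04  1.34  0.39  1.65  1.98]
0.35 60 -140 [0.681 0.078 0.207] [-0.34  0.92  0.04  1.2   0.24  1.75  1.91]
0.35 60 -160 [0.7   0.045 0.207] [-0.24  0.97  0.11  1.07  0.05  1.86  1.77]
0.35 60 -180 [0.706 0.008 0.207] None
```

```bash
python3 - <<'E'
from workcell import robot
from h import *
import pickle
D=[]
for i,(el,az) in enumerate([(40,-110),(55,-125)]):
    p,q=viewpose([.598,.008,.07],.35,np.radians(el),np.radians(az))
    robot.movep(p,q);robot.sleep(.25)
    s=robot.sense();f=robot.grab_frame("wrist")
    D.append((f,s["tcp_pos"],s["tcp_rot"]));print(s["clock"],s["ft_force"])
    a=f["img"][:,:,::-1];cv2.imwrite(f"pics/v2{i}.png",a)
    cv2.imwrite(f"pics/z7{i}.png",cv2.convertScaleAbs(cv2.resize(a[150:270,210:350],None,fx=5,fy=5,interpolation=cv2.INTER_CUBIC),alpha=1.4))
pickle.dump(D,open("v2.pkl","wb"))
E
```

```text
18.275 [ 0.81000163 -0.35625283  0.8570885 ]
18.9333 [-0.00972241  0.84631638 -0.49110382]
```

View pics/z70.png

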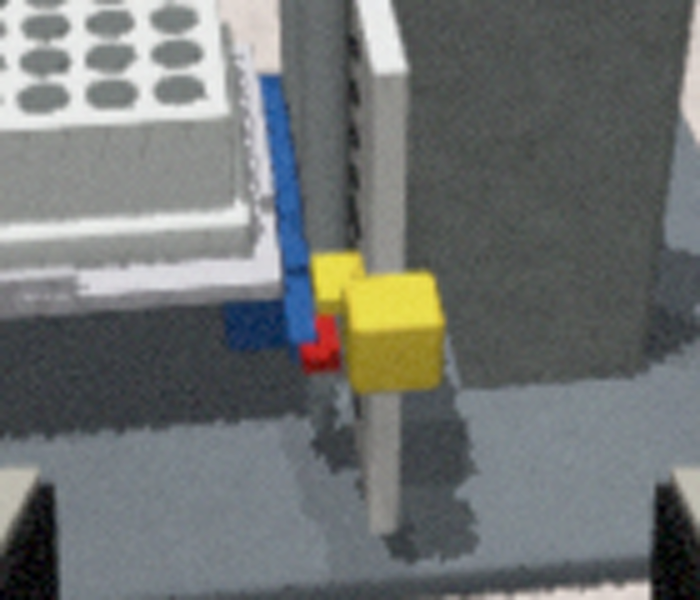

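View pics/z71.png

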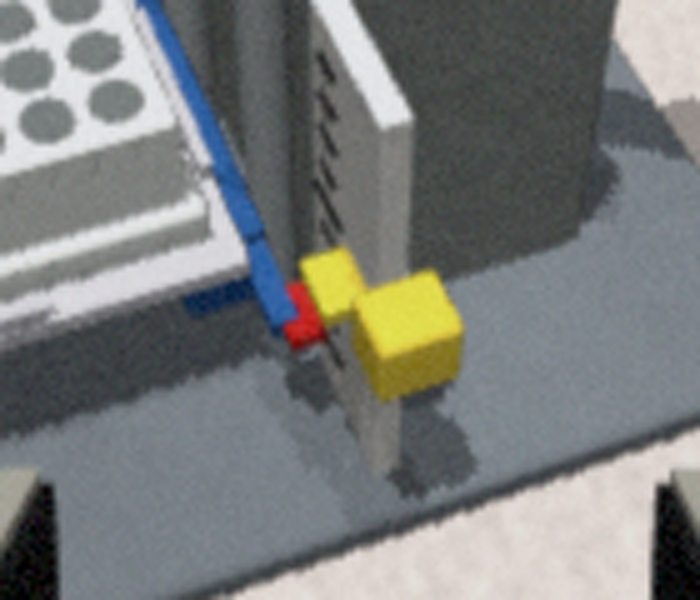

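```bash
python3 - <<'E'
import cv2
for i,(x,y) in enumerate([(262,196),(260,194)]):
    a=cv2.imread(f"pics/v2{i}.png")[y:y+36,x:x+46]
    cv2.imwrite(f"pics/z8{i}.png",cv2.convertScaleAbs(cv2.resize(a,None,fx=16,fy=16,interpolation=cv2.INTER_CUBIC),alpha=1.3))
E
```

View pics/z80.png

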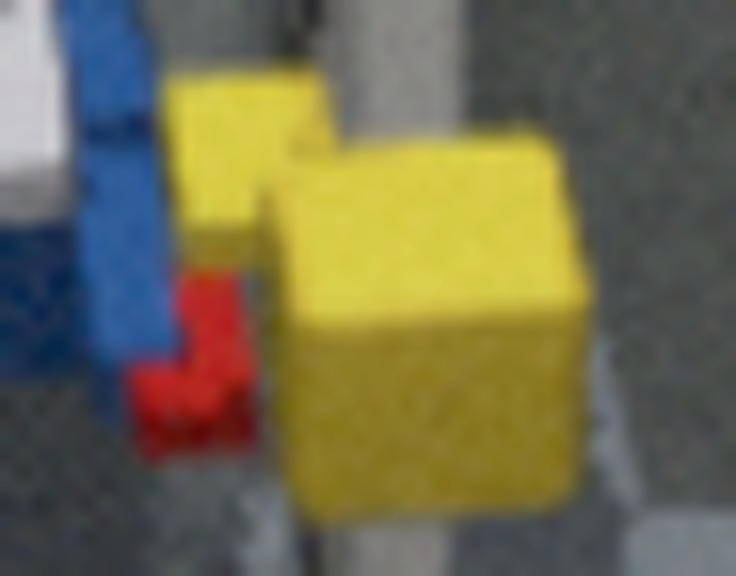

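View pics/z81.png

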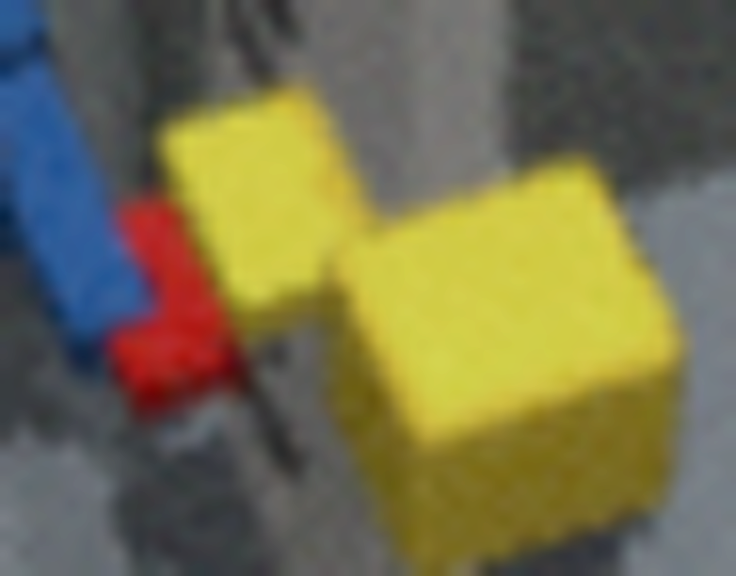

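```bash
python3 - <<'E'
from h import *
import pickle
D=pickle.load(open("v2.pkl","rb"));off=[(262,196),(260,194)]
def rayw(D,uv):
    f,pos,q=D;T=np.eye(4);q=np.array(q);T[:3,:3]=R.from_quat(q[[1,2,3,0]]).as_matrix();T[:3,3]=pos;T=T@f["tool_from_camera"]
    o,d=ray(f["fov_y"],f["cx"],f["cy"],T[:3,:3],T[:3,3],uv);return o,d/np.linalg.norm(d)
def tri(a,b):
    A=np.zeros((3,3));B=np.zeros(3);L=[]
    for i,p in enumerate((a,b)):
        uv=((p[0]+.5)/16-.5+off[i][0],(p[1]+.5)/16-.5+off[i][1]);o,d=rayw(D[i],uv);M=np.eye(3)-np.outer(d,d);A+=M;B+=M@o;L.append((o,M))
    X=np.linalg.solve(A,B);return X,[np.linalg.norm(M@(X-o))*1e3 for o,M in L]
def lift(X):
    d=X[:2]-[.5395,-.055];c,s=np.cos(JY),np.sin(JY);return (np.array([c*d[0]+s*d[1],-s*d[0]+c*d[1],X[2]])*1e3).round(1)
for n,a,b in [("Y FLT",(190,227),(240,308)),("Y BLT",(168,78),(165,130)),("Y FLB",(190,262),(247,335)),("R FLT",(146,415),(138,388)),("R FRT",(250,403),(238,350)),("R FRB",(255,445),(243,380)),("R FLB",(150,460),(145,415)),("Big FLT",(300,328),(425,445)),("Big FRT",(590,298),(683,350)),("Big BRT",(550,132),(583,158))]:
    X,e=tri(a,b);print(n,lift(X),np.round(e,2))
    # second: single view assuming lift-x position
E
```

```text
Y FLT [49.4 81.9 77.6] [0.07 0.07]
Y BLT [49.3 68.6 78.8] [0.06 0.06]
Y FLB [49.3 82.6 75.5] [0.08 0.08]
R FLT [51.2 66.8 49.2] [0.07 0.07]
R FRT [44.1 66.6 49.4] [0.05 0.05]
R FRB [43.8 66.5 45.6] [0.06 0.06]
R FLB [50.7 66.2 44.8] [0.12 0.12]
Big FLT [44.5 99.  83.7] [0.09 0.09]
Big FRT [27.5 98.1 83.5] [0.12 0.12]
Big BRT [27.7 83.5 84.3] [0.15 0.15]
```

```bash
python3 - <<'E'
from workcell import robot
from h import *
s=robot.sense();p=s["tcp_pos"]
robot.move_l(p+[0,0,.10],rate=.25)
c=np.array([.5395,-.055]);a=np.radians(130.2);k=c+.06*np.array([np.cos(a),np.sin(a)])
q=down(np.radians(20))
robot.movep([k[0],k[1],.30],q)
robot.set_gripper(0.45,force=10);robot.sleep(.1)
s=robot.sense();f=robot.grab_frame("wrist");cv2.imwrite("pics/k1.png",f["img"][:,:,::-1])
import pickle;pickle.dump((f,s["tcp_pos"],s["tcp_rot"]),open("k1.pkl","wb"))
print(s["clock"],s["tcp_pos"],s["qpos"].round(2),s["width"]*93)
# ik check along circle
for t in range(0,360,45):
    b=np.radians(t);print(t,robot.solve_ik([c[0]+.06*np.cos(b),c[1]+.06*np.sin(b),.184],q))if t%90==0 else 0
E
```

```text
21.6083 [ 0.500791   -0.00917839  0.30002875] [-0.54  0.26  0.57  2.03 -0.18  0.9   0.47] 41.639052123435015
0 [-0.35173099  0.53942027  0.5217176   1.94529008 -0.38284136  0.7549532
  0.74083926]
90 [-0.46031209  0.4617672   0.49020701  2.08072412 -0.34185027  0.67605076
  0.605196  ]
180 [-0.36857161  0.39754282  0.49775751  2.2001003  -0.32690159  0.61340647
  0.71541436]
270 [-0.2555103   0.48099621  0.52050469  2.05592889 -0.36783262  0.69431867
  0.85165865]
```

View pics/k1.png

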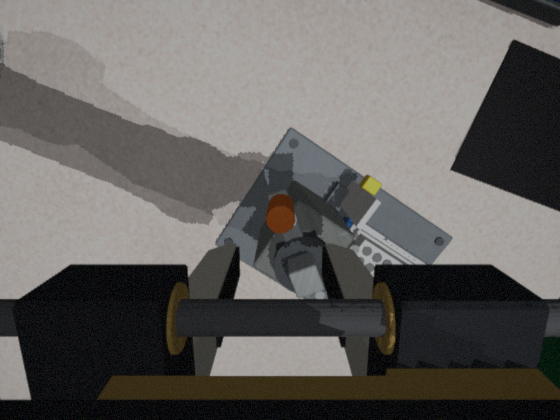

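```bash
python3 - <<'E'
from h import *
import pickle
D=pickle.load(open("k1.pkl","rb"));print(wback(*D,(281,220),.224))
a=cv2.imread("pics/k1.png")[180:310,230:350]
cv2.imwrite("pics/z9.png",cv2.convertScaleAbs(cv2.resize(a,None,fx=4.5,fy=4.5,interpolation=cv2.INTER_CUBIC),alpha=1.6))
E
```

```text
[ 0.50084652 -0.0089119   0.224     ]
```

View pics/z9.png

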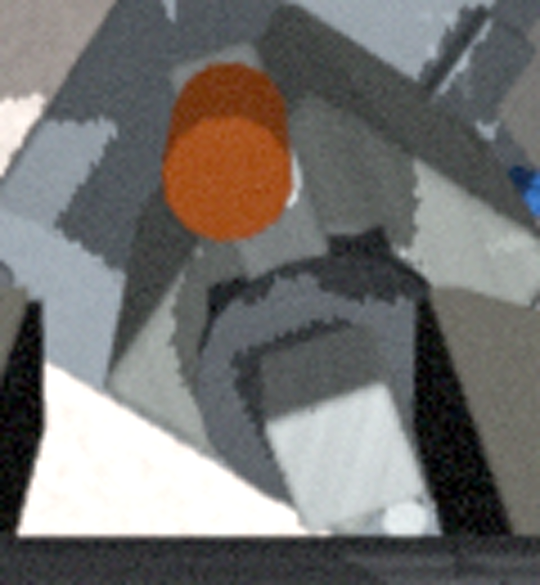

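```bash
cat > wind.py <<'E'
from workcell import robot
from h import *
c=np.array([.5395,-.055])
def wind(a0,total,q,z=.184,rate=.07,step=20):
    n=max(1,int(np.ceil(abs(total)/step)));mx=0
    for i in range(1,n+1):
        b=np.radians(a0+total*i/n)
        robot.move_l([c[0]+.06*np.cos(b),c[1]+.06*np.sin(b),z],q,rate=rate)
        s=robot.sense();F=s["ft_force"]
        if i%4==0 or np.linalg.norm(F)>15: print(i,round(s["clock"],2),F.round(1),(s["width"]*93).round(1),(s["tcp_pos"][:2]-c).round(4))
        if np.linalg.norm(F)>30: print("ABORT",i);return False
    return True
E
python3 - <<'E'
from wind import *
q=down(np.radians(20));a=np.radians(130.2)
k=c+.06*np.array([np.cos(a),np.sin(a)])
print(robot.move_l([k[0],k[1],.184],q,rate=.12,stop_force=6))
robot.set_gripper(0.0,force=10)
s=robot.sense();print(s["clock"],s["width"]*93,s["ft_force"],s["tcp_pos"])
if abs(s["width"]*93-22)<3: wind(130.2,-60,q)
E
```

```text
False
23.2333 22.25273379827697 [0.14290394 0.07593065 0.95694633] [ 0.50089264 -0.0090871   0.18420238]
```

```bash
python3 - <<'E'
from wind import *
q=down(np.radians(20))
s=robot.sense();print(s["clock"],s["width"]*93,s["ft_force"],s["tcp_pos"][:2]-c)
ok=wind(70.2,-240,q)
f=robot.grab_frame("side");cv2.imwrite("pics/s2.png",cv2.resize(f["img"][120:300,170:410,::-1],None,fx=3.3,fy=3.3,interpolation=cv2.INTER_CUBIC))
E
```

```text
24.5833 21.678265158912957 [1.90841298 6.4686797  4.72488061] [0.02140476 0.05747838]Traceback (most recent call last):
  File "<stdin>", line 4, in <module>
  File "wind.py", line 10, in wind
    if i%4==0 or np.linalg.norm(F)>15: print(i,round(s["clock"],2),F.round(1),(s["width"]*93).round(1),(s["tcp_pos"][:2]-c).round(4))
                                                                              ^^^^^^^^^^^^^^^^^^^^^
AttributeError: 'float' object has no attribute 'round'
```

```bash
sed -i 's/(s\["width"\]\*93).round(1)/round(s["width"]*93,1)/' wind.py; python3 - <<'E'
from wind import *
q=down(np.radians(20))
s=robot.sense();d=s["tcp_pos"][:2]-c;print(s["clock"],s["width"]*93,s["ft_force"],s["ft_torque"],s["tcp_pos"],np.degrees(np.arctan2(d[1],d[0])))
f=robot.grab_frame("side");cv2.imwrite("pics/s2.png",cv2.resize(f["img"][120:300,170:410,::-1],None,fx=3.3,fy=3.3,interpolation=cv2.INTER_CUBIC))
E
```

```text
26.3833 21.631396087658196 [ 5.034879   -0.45338698  4.56115048] [-0.36412206 -0.98163974  0.04638243] [ 0.60009213 -0.0663815   0.18468928] -10.63836143077833
```

View pics/s2.png

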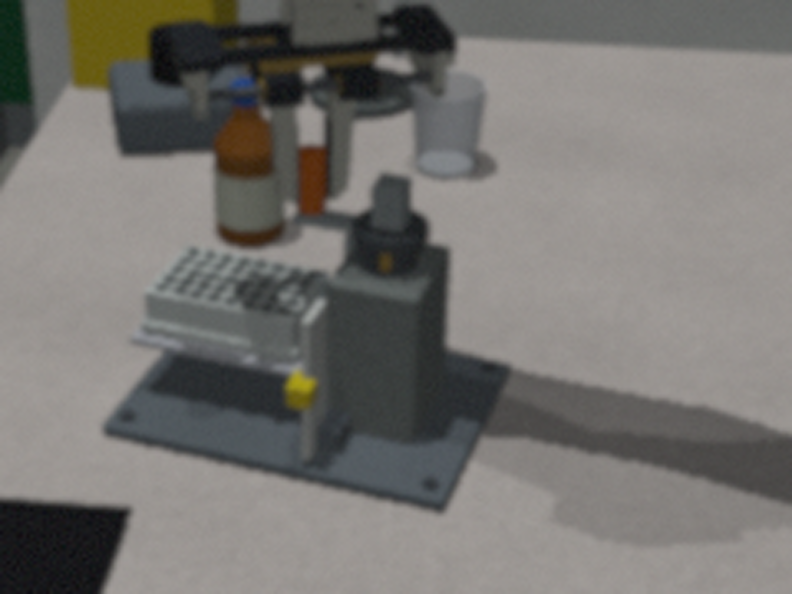

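```bash
python3 - <<'E'
from wind import *
q=down(np.radians(20))
print(wind(-9.8,-563.8,q,z=.1846))
s=robot.sense();d=s["tcp_pos"][:2]-c;print(s["clock"],s["width"]*93,s["ft_force"],s["tcp_pos"],np.degrees(np.arctan2(d[1],d[0])))
f=robot.grab_frame("side");cv2.imwrite("pics/s3.png",cv2.resize(f["img"][120:300,170:410,::-1],None,fx=3.3,fy=3.3,interpolation=cv2.INTER_CUBIC))
E
```

```text
4 28.2 [-0.4 -2.5  4.1] 22.1 [ 0.0021 -0.0596]
8 29.97 [ 5.9  0.8 -3.8] 21.9 [-0.0567 -0.0152]
12 31.73 [-0.3 -0.3 -1.8] 21.9 [-0.0272  0.0538]
16 33.5 [2.7 4.4 1.1] 21.7 [0.0481 0.0381]
20 35.27 [ 4.  -3.3  2.6] 21.7 [ 0.0474 -0.0382]
24 37.03 [1.3 2.7 1.2] 21.6 [-0.0269 -0.0528]
28 38.8 [ 4.5 -1.8 -2.1] 21.7 [-0.0573  0.0142]
True
39.2417 22.10939100496707 [ 3.78545064 -2.62631953 -2.2109529 ] [ 0.48987391 -0.02207339  0.18445532] 146.43596807390202
```

View pics/s3.png

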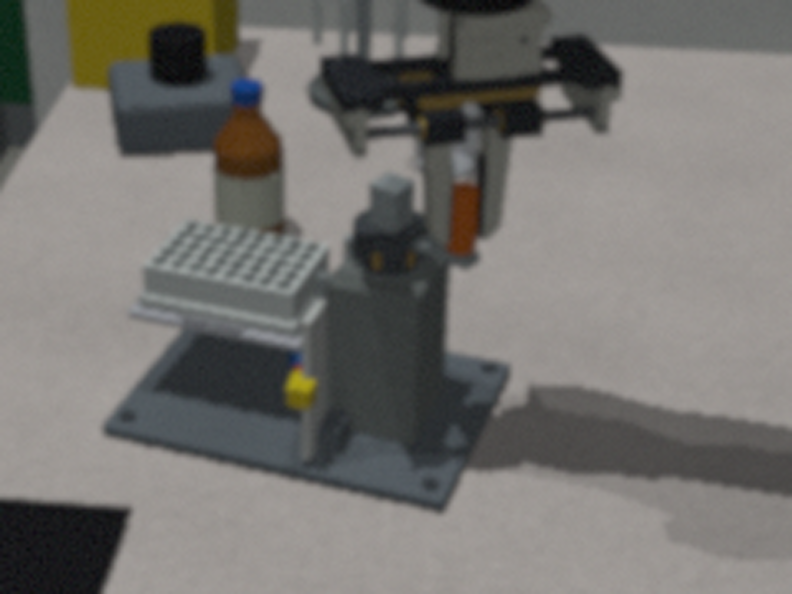

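```bash
python3 - <<'E'
from wind import *
import pickle
robot.set_gripper(0.45,force=10)
s=robot.sense();p=s["tcp_pos"]
robot.move_l([p[0],p[1],.32],rate=.25)
robot.movep([.62,.17,.28],down(np.radians(0)))
D=[]
for i,(el,az) in enumerate([(40,-110),(55,-125)]):
    p,q=viewpose([.598,.008,.075],.35,np.radians(el),np.radians(az))
    robot.movep(p,q);robot.sleep(.25)
    s=robot.sense();f=robot.grab_frame("wrist")
    D.append((f,s["tcp_pos"],s["tcp_rot"]));print(s["clock"],s["ft_force"])
    a=f["img"][:,:,::-1];cv2.imwrite(f"pics/v3{i}.png",a)
    x,y=[(262,196),(260,194)][i]
    cv2.imwrite(f"pics/y8{i}.png",cv2.convertScaleAbs(cv2.resize(a[y:y+36,x:x+46],None,fx=16,fy=16,interpolation=cv2.INTER_CUBIC),alpha=1.3))
pickle.dump(D,open("v3.pkl","wb"))
E
```

```text
43.5333 [-0.60794965  0.03524053 -0.05152537]
44.1917 [-0.51981234  0.31535678 -0.00852621]
```

View pics/v30.png

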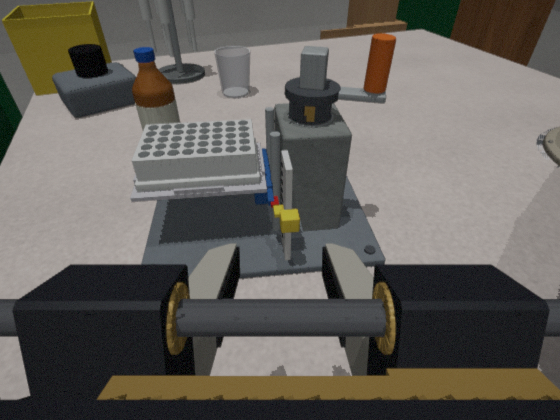

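View pics/y80.png

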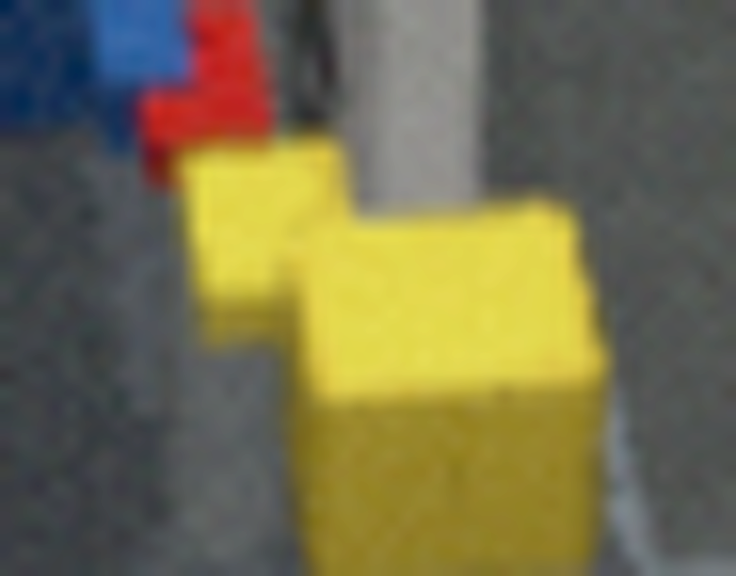

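View pics/y81.png

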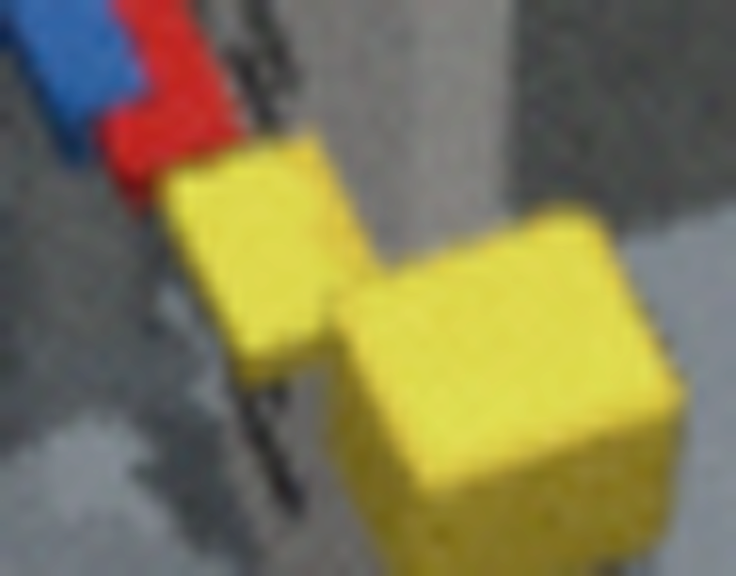

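```bash
python3 - <<'E'
from h import *
import pickle
D=pickle.load(open("v3.pkl","rb"));off=[(262,196),(260,194)]
def rayw(D,uv):
    f,pos,q=D;T=np.eye(4);q=np.array(q);T[:3,:3]=R.from_quat(q[[1,2,3,0]]).as_matrix();T[:3,3]=pos;T=T@f["tool_from_camera"]
    o,d=ray(f["fov_y"],f["cx"],f["cy"],T[:3,:3],T[:3,3],uv);return o,d/np.linalg.norm(d)
def tri(a,b):
    A=np.zeros((3,3));B=np.zeros(3);L=[]
    for i,p in enumerate((a,b)):
        uv=((p[0]+.5)/16-.5+off[i][0],(p[1]+.5)/16-.5+off[i][1]);o,d=rayw(D[i],uv);M=np.eye(3)-np.outer(d,d);A+=M;B+=M@o;L.append((o,M))
    X=np.linalg.solve(A,B);return X,[np.linalg.norm(M@(X-o))*1e3 for o,M in L]
def lift(X):
    d=X[:2]-[.5395,-.055];cc,s=np.cos(JY),np.sin(JY);return (np.array([cc*d[0]+s*d[1],-s*d[0]+cc*d[1],X[2]])*1e3).round(1)
for n,a,b in [("Y FLT",(198,303),(246,358)),("Y BLT",(183,155),(162,182)),("Y BRT",(342,140),(312,135)),("R FLT",(147,147),(133,180)),("R FRT",(270,133),(243,135)),("R FLB",(150,187),(140,210)),("Big FLT",(320,400),(428,487))]:
    X,e=tri(a,b);print(n,lift(X),np.round(e,2))
# single view heights: intersect ray with lift plane y=66.6 for red, 68.6 for yellow back
cc,s=np.cos(JY),np.sin(JY);ny=np.array([-s,cc,0])
for n,i,p,yv in [("YB",0,(183,155),.0686),("YB",1,(162,182),.0686),("R",0,(147,147),.0666),("R",1,(133,180),.0666),("Rr",0,(270,133),.0666),("Rr",1,(243,135),.0666),("YBr",0,(342,140),.0686),("YBr",1,(312,135),.0686)]:
    uv=((p[0]+.5)/16-.5+off[i][0],(p[1]+.5)/16-.5+off[i][1]);o,d=rayw(D[i],uv)
    t=(yv-ny@(o-np.array([.5395,-.055,0])))/(ny@d);print(n,i,(o+t*d)[2]*1e3)
E
```

```text
Y FLT [49.8 82.7 78.2] [0.28 0.28]
Y BLT [49.5 67.9 77.7] [0.02 0.02]
Y BRT [39.4 68.2 78.2] [0.1 0.1]
R FLT [51.5 67.9 78.7] [0.2 0.2]
R FRT [43.7 66.6 78. ] [0.12 0.12]
R FLB [51.4 68.2 75.7] [0.29 0.29]
Big FLT [44.3 98.7 83.7] [0.17 0.17]
YB 0 78.31324145460447
YB 1 78.7304651821118
R 0 77.56640388708946
R 1 77.02359993859359
Rr 0 77.94299234957028
Rr 1 78.09463740652195
YBr 0 78.54509447383306
YBr 1 78.67998219204941
```

```bash
python3 - <<'E'
from workcell import robot
from h import *
s=robot.sense();print(s["clock"],s["ft_force"])
robot.finish_job()
E
```

```text
44.2417 [-0.11345458  0.37624652  1.44100809]
the job is handed in; nothing more can be done
```

I fitted the crank on the lift's shaft, wound it clockwise until the pointer was level with the set mark, let go, and handed the job in at about 44 s. The hand-in reports no verdict.

- **Fitting:** I lined the slot up with the cross as measured in the wrist pictures. The crank dropped in on the first try, reaching about 0.6 mm above the calculated height, and the 6 N contact stop never tripped.
- **Winding:** I turned it about 1.95 turns clockwise, holding the orange handle with a 10 N grip. The wrist force stayed under about 8 N in every reading.
- **Last checks:** Measured from two wrist views, the tops of the pointer and the set mark both sit at about 78 mm. Their spread is about 1 mm, from roughly 1 mm of measuring error. The pointer had risen about 29 mm.
- **Final state:** In the last pictures the crank looks upright and fully home, and the plate looks flat in its nest. The robot was clear of everything. The bottle looked undisturbed; I did not measure it, or recheck the tube rack and tip box, after the start.

**Disagreement:** The first wrist picture of the shaft was about 3 mm off from the other views. I used later pictures, taken with the arm settled, to place the crank.

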